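Tilt a steel beaker to look inside and stand it back

ROBOT

A 6-joint arm with a two-finger parallel gripper is mounted at the origin on the work surface. World frame = base frame: x ahead of the robot, y to its left, z up, the work surface at z = 0. Lengths are in mm, angles in degrees, forces in N, time in s.
With the tool pointing down it reaches from about 300 to 850 mm from the base axis. Payload 4.2 kg.
Tool frame: the origin (TCP) lies between the finger pads; the fingertips stand 22 mm ahead of it and the grasp point (between the pads) lies 3 mm ahead of it; z points along the fingers, y is the direction in which the jaws open and shut (so a half turn about z gives the same grasp; the last joint's range is limited). The gripper opens to 91 mm and grips with 3 to 60 N. Pads are 32 mm wide; open, the fingers measure 118 mm over their backs; the gripper's body (76 mm by 178 mm) begins 60 mm behind the grasp point.
Start: joints at [-74.943, 18.312, 89.639, -0, 72.044, -1.146], TCP at [160.453, -552.173, 235.976] pointing down, gripper open.
Joint ranges: [-177.97, 177.97], [-48.28, 115.42], [12.27, 149.76], [-77.06, 257.06], [2.81, 150.46], [-146.56, 146.56]. Speed limits (degrees/s): [147.25, 147.25, 180, 180, 180, 180].

INTERFACE

Orientations are given as [roll, pitch, yaw] about the fixed x, y, z axes, in that order (R = Rz(yaw) Ry(pitch) Rx(roll)).
In Python, from workcell import telemetry, cams, env gives the robot as it stands.
- The arm moves only by the shell command python3 -m inch 'ROWS' [FORCE]. ROWS is JSON, a list of rows, each an object of numbers: "x", "y", "z": the shift along the tool's x, y, z in cm; "yaw": the turn about the tool's z in units of 5 degrees (1.0 is 5 degrees); "gripper": the gripper's target within -1 to 1 (fully open at 1, half-way at 0, shut at -1). A call has 1 to 12 rows; each row shifts and turns the commanded pose from where the row before left it, along the tool's axes as they then stand; what a row does not reach is not made up. A row lasts 1/12 s, in which the tool goes at most 41.7 mm and 7.16 degrees, less where a joint would pass 70% of its speed; a pose out of reach is approached as far as the arm can. A call is refused whole if a number of a shift passes 4.17 or a number of a turn 1, either way. A call with a gripper value outside its range is refused whole. The fingers move at their own pace and stop on an object; FORCE is the grip in N (left out, the last holds). Time passes only in rows, so rows that do not move let the fingers close. It gives the time, the measured TCP pose, the force and the opening at its end, in the units of the state.
- telemetry.state(): the state, without advancing time (a new reading comes with each control period).
- cams.grab_frame(name): name is "side" or "top"; returns a dict with "pixels" (480x640x3 uint8, red, green, blue), "mtx" (3x3 intrinsics, pixels), "rvec" (rotation vector, rad) and "tvec" (3), from world to camera coordinates, as OpenCV has them. Camera axes: x right, y down, z forward; pixel columns grow to the right and rows downward; lengths in mm; the calibration is good to about 2 mm. A picture is of the moment at which its call begins. There is no depth.
- env.job_done(): hands the job in, once; it reports no verdict.
The state is a dict: "time_s": time; "qpos": joint angles; "qvel": joint speeds; "effort": joint torques, N m; "ee_pos": TCP position; "ee_rot": TCP orientation; "force": force on the tool from outside, world axes, zero at the start; "torque": the same for the moment, N m; "gripper_width": finger opening in mm.
Only numpy, scipy, OpenCV 4.12 (cv2) and the standard library are available. Lean on these libraries where they do the work, as an engineer would, in place of code of your own. Each camera call takes 0.05 s, during which the arm holds its last target. There are 200 camera calls.

TASK

Pick up the short steel beaker (not the tall narrow one, nor the wide dish), lift it about 8 cm, and tilt it to 30 degrees, any way round, for one and a half seconds as for a look inside, never tipping it much further. Then level it and lower it all the way to the spot where it stood before letting go, leaving it upright. Leave the tall beaker, the dish and the amber bottle where they are.

Things in the scene. Friction and masses are not known exactly. Their poses are not given: they have to be found in the camera images.
- short_beaker_center (a point): The beaker to tilt: stainless steel, straight round wall, 52 mm outside diameter, 72 mm high, wall 3 mm, open top with a small spout on its own -x side at the rim (10 mm long, harmless), about 110 g. It stands upright on a black rubber mat 3 mm thick on the white bench. This point is on its axis, half-way up (36 mm above its underside); its z axis points to the mouth. It can be gripped across its diameter from above, in any direction, by the outer wall.
- tall_beaker_center (a point): Bystander: tall narrow stainless-steel beaker, 42 mm diameter, 110 mm high, with a spout, loose, upright on the same mat, 13 cm or more from the short beaker's axis. The point is on its axis half-way up; z axis points to its mouth.
- dish_center (a point): Bystander: wide shallow stainless-steel dish without a spout, 100 mm diameter, 42 mm high, loose, on the same mat, 13 cm or more from the short beaker's axis. The point is on its axis half-way up; z axis up.
- amber_bottle_center (a point): Bystander: brown glass bottle with a green cap, 72 mm diameter, 140 mm high, loose, on the bench behind the mat, 13 cm or more from the short beaker's axis. The point is on its axis half-way up; z axis up.

How it is judged:
By the outcome, as a careful person would: the job done as asked, in the order asked, and still so for the second after the job is handed in, with the robot touching nothing.
It also fails if it takes over 42 s, if anything falls off the work surface, if the arm or the gripper's body presses on something with over 40 N, if the wrist force passes 120 N, or if a joint passes its speed limit or range.

## Working session

There is one attempt and no reset: what is moved stays moved. The work goes in short steps, Python scripts to look and compute and a shell command to move; the robot and the scene stay as the last step left them, time stands still between calls to the robot, and variables do not carry over. Pictures are saved under pics/ and viewed, about 8 in all and at most 12, crops included, and the job is handed in when it is done.

```bash
ls; mkdir -p pics; cat > h.py <<'E'
import cv2, numpy as np
from workcell import telemetry, cams, env
def grab(n,name):
    f=cams.grab_frame(n); cv2.imwrite(f'pics/{name}.png',f['pixels'][:,:,::-1])
    np.savez(f'pics/{name}.npz',**f); return f
def ray(f,u,v,z):
    R=cv2.Rodrigues(np.array(f['rvec'],float))[0]; t=np.array(f['tvec'],float).ravel()
    c=-R.T@t; d=R.T@np.linalg.inv(f['mtx'])@[u,v,1]
    return c+d*(z-c[2])/d[2]
def proj(f,p):
    return cv2.projectPoints(np.array(p,float).reshape(-1,1,3),np.array(f['rvec'],float),np.array(f['tvec'],float),np.array(f['mtx'],float),None)[0].reshape(-1,2)
E
python3 - <<'E'
from h import *
print(telemetry.state())
for n in('side','top'):
    f=grab(n,n+'0'); R=cv2.Rodrigues(np.array(f['rvec'],float))[0]; print(n,-R.T@np.array(f['tvec']).ravel(), R[2])
a=[cv2.imread(f'pics/{n}0.png') for n in('side','top')]
E
python3 -m inch --help 2>&1 | head -20
```

```text
pics
{'time_s': 0.0, 'qpos': array([-7.49447399e+01,  1.83526478e+01,  8.97058728e+01,  6.53635472e-04,
        7.20440683e+01, -1.14632777e+00]), 'qvel': array([ 0.03242231,  0.04280507,  0.04770012, -0.04378828,  0.06178417,
        0.00854193]), 'effort': array([-5.03219017e-04, -4.12461197e+01, -2.31969023e+01,  7.25907320e-02,
        4.53827390e-02, -1.20651425e-04]), 'ee_pos': array([ 160.31507552, -551.71774254,  235.11377065]), 'ee_rot': array([-1.79897444e+02, -2.67369238e-03,  1.62013835e+01]), 'force': array([ 0.44403927, -1.48406812, -0.55606807]), 'torque': array([0.03493895, 0.05679979, 0.02944288]), 'gripper_width': 91.0036562579237}
side [ 349.94310612 -481.81174033  457.90006136] [ 0.40787605  0.74336925 -0.53013139]
top [ 541.56483873   50.82976458 1155.4890857 ] [ 0.104453   -0.0106984  -0.99447228]
invalid input: not JSON, or not a number
```

View pics/top0.png

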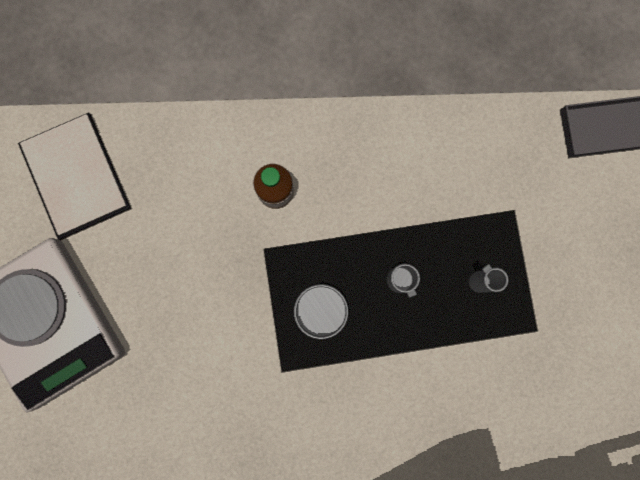

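View pics/side0.png

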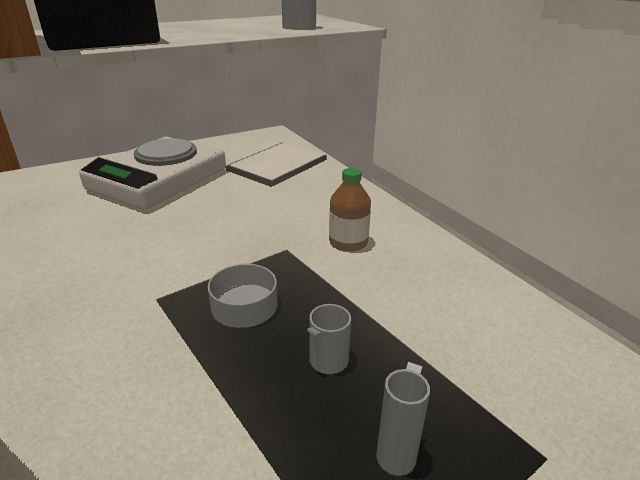

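```bash
python3 - <<'E'
from h import *
a=cv2.imread('pics/top0.png')[250:310,375:515]; b=cv2.imread('pics/side0.png')[295:385,290:370]
a=cv2.resize(a,None,fx=5,fy=5,interpolation=cv2.INTER_NEAREST); b=cv2.resize(b,None,fx=3,fy=3,interpolation=cv2.INTER_NEAREST)
c=np.zeros((600,700,3),np.uint8); c[:300]=a; c[320:590,:240]=b; cv2.imwrite('pics/crop.png',c)
f=dict(np.load('pics/top0.npz')); s=dict(np.load('pics/side0.npz'))
print('f',f['mtx'][0,0])
print('short rim c',ray(f,403.5,278.5,75),'tall',ray(f,496,279.5,113),'dish',ray(f,321,311,45),'bottle',ray(f,270,176,140))
p=ray(f,403.5,278.5,75); print('short: side proj of rim ctr, base ctr',proj(s,[p,[p[0],p[1],3]]))
for n,(u,v) in dict(scaleNearCorner=(127,350),scaleR=(60,240),mat1=(515,211),mat2=(537,331),mat3=(282,371),book=(130,208)).items(): print(n,ray(f,u,v,3).round())
E
python3 -m inch '[{"y":4},{"y":4},{"y":4},{"y":4},{"y":4},{"y":4},{"y":4},{"y":4},{"y":4},{"y":4}]'
```

```text
f 594.7529038288723
short rim c [ 577.64244157 -106.37149913   75.        ] tall [ 569.97328629 -263.09903193  113.        ] dish [522.92883309  44.89582877  45.        ] bottle [759.51131378 127.16652216 140.        ]
short: side proj of rim ctr, base ctr [[326.72268531 316.51779909]
 [325.66215985 358.34649969]]
scaleNearCorner [459. 416.   3.]
scaleR [674. 547.   3.]
mat1 [ 706. -342.    3.]
mat2 [ 472. -369.    3.]
mat3 [411. 122.   3.]
book [733. 412.   3.]invalid input
```

View pics/crop.png

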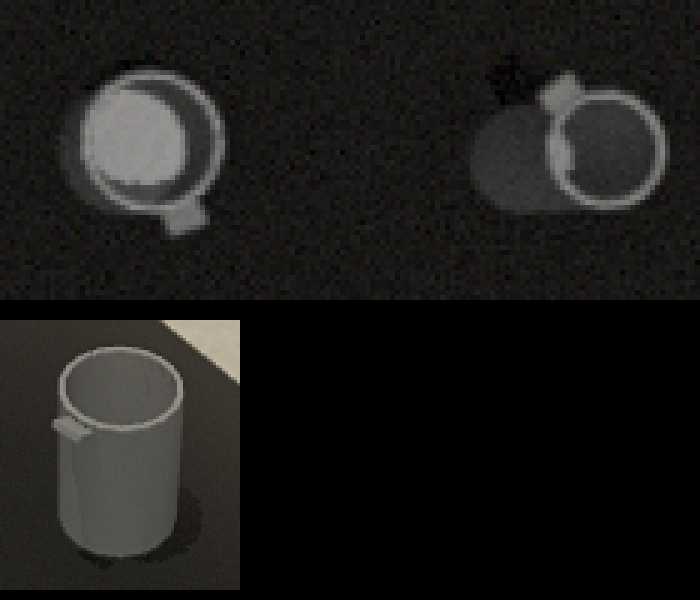

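The crop shows the short beaker's rim centred at top (405.4, 278.3) and side (330.3, 318), with its spout towards the robot; the tall beaker's rim is at (496.4, 280). My rows were refused, so I'll give every key.

```bash
python3 - <<'E'
from h import *
f=dict(np.load('pics/top0.npz')); s=dict(np.load('pics/side0.npz'))
print('top',ray(f,405.4-.1,278.2,75),'side',ray(s,330.2,317.9,75),'tall',ray(f,496.4,280,113))
P=lambda f:f['mtx']@np.c_[cv2.Rodrigues(np.array(f['rvec'],float))[0],np.array(f['tvec'],float).ravel()]
X=cv2.triangulatePoints(P(f),P(s),np.array([[405.3],[278.2]]),np.array([[330.2],[317.9]]));print('tri',(X[:3]/X[3]).ravel())
E
python3 -m inch '[{"x":0,"y":4,"z":0,"yaw":0,"gripper":1},{"x":0,"y":4,"z":0,"yaw":0,"gripper":1},{"x":0,"y":4,"z":0,"yaw":0,"gripper":1},{"x":0,"y":4,"z":0,"yaw":0,"gripper":1},{"x":0,"y":4,"z":0,"yaw":0,"gripper":1},{"x":0,"y":4,"z":0,"yaw":0,"gripper":1},{"x":0,"y":4,"z":0,"yaw":0,"gripper":1},{"x":0,"y":4,"z":0,"yaw":0,"gripper":1},{"x":0,"y":4,"z":0,"yaw":0,"gripper":1},{"x":0,"y":4,"z":0,"yaw":0,"gripper":1}]'
python3 -c "
from h import *
s=telemetry.state();print(s['qpos'],s['ee_pos'],s['ee_rot'])"
```

```text
top [ 578.09221419 -109.66596789   75.        ] side [ 580.10635752 -110.61068116   75.        ] tall [ 569.07900038 -263.74962692  113.        ]
tri [ 578.8482442  -110.06815971   74.9360701 ]
time_s: 0.93
ee_pos: [258.3, -888.9, 221.3]
ee_rot: [178.8, -0.0, 16.2]
force: [-4.4, 13.0, 14.7]
gripper_width: 91.6
[-7.45181138e+01  6.02795290e+01  1.22389868e+01  2.16923968e-02
  1.06327292e+02 -7.14227749e-01] [ 258.26104328 -888.89501672  221.32742232] [ 1.78845638e+02 -6.30250446e-03  1.62024853e+01]
```

```bash

python3 -m inch '[{"x":0,"y":-4,"z":0,"yaw":0,"gripper":1},{"x":0,"y":-4,"z":0,"yaw":0,"gripper":1},{"x":0,"y":-4,"z":0,"yaw":0,"gripper":1},{"x":0,"y":-4,"z":0,"yaw":0,"gripper":1}]'
python3 -c "
from h import *
s=telemetry.state();print(s['qpos'],s['ee_pos'],s['ee_rot'])"
```

```text
time_s: 1.27
ee_pos: [224.4, -772.5, 220.6]
ee_rot: [178.7, -0.0, 16.2]
force: [0.2, -0.1, 0.3]
gripper_width: 91.3
[-7.46336187e+01  4.03781512e+01  5.40033543e+01  2.29654789e-02
  8.43158985e+01 -8.38378189e-01] [ 224.36034443 -772.53594001  220.55970305] [ 1.78697209e+02 -3.83805535e-03  1.62027883e+01]
```

```bash

python3 -m inch '[{"x":0,"y":-4,"z":0,"yaw":0,"gripper":1},{"x":0,"y":-4,"z":0,"yaw":0,"gripper":1},{"x":0,"y":-4,"z":0,"yaw":0,"gripper":1},{"x":0,"y":-4,"z":0,"yaw":0,"gripper":1},{"x":0,"y":-4,"z":0,"yaw":0,"gripper":1},{"x":0,"y":-4,"z":0,"yaw":0,"gripper":1},{"x":0,"y":-4,"z":0,"yaw":0,"gripper":1},{"x":0,"y":-4,"z":0,"yaw":0,"gripper":1},{"x":0,"y":-4,"z":0,"yaw":0,"gripper":1},{"x":0,"y":-4,"z":0,"yaw":0,"gripper":1},{"x":0,"y":-3,"z":0,"yaw":0,"gripper":1}]'
python3 -c "
from h import *
s=telemetry.state();print(s['qpos'],s['ee_pos'],s['ee_rot'])"
python3 -m inch '[{"x":0,"y":-2,"z":0,"yaw":0,"gripper":1},{"x":0,"y":-2,"z":0,"yaw":0,"gripper":1},{"x":0,"y":-2,"z":0,"yaw":0,"gripper":1},{"x":0,"y":-2,"z":0,"yaw":0,"gripper":1},{"x":0,"y":-2,"z":0,"yaw":0,"gripper":1},{"x":0,"y":-2,"z":0,"yaw":0,"gripper":1}]'
python3 -c "
from h import *
s=telemetry.state();print(s['qpos'],s['ee_pos'],s['ee_rot'])"
```

```text
time_s: 2.18
ee_pos: [103.7, -357.2, 212.3]
ee_rot: [178.7, -0.0, 16.2]
force: [0.1, 0.1, -0.2]
gripper_width: 91.5
[-7.56150393e+01  1.30464446e-01  1.15997316e+02  5.00779076e-02
  6.25689085e+01 -1.84172107e+00] [ 103.7367998  -357.19980252  212.25660816] [ 1.78695926e+02 -3.05478348e-03  1.62041521e+01]
time_s: 2.68
ee_pos: [70.9, -244.4, 209.6]
ee_rot: [178.6, -0.0, 16.2]
force: [-0.2, -0.0, -1.1]
gripper_width: 91.4
[-7.64929039e+01 -1.19369250e+01  1.26478971e+02  7.57678654e-02
  6.40418796e+01 -2.73065878e+00] [  70.91847979 -244.40225414  209.60802607] [ 1.78582269e+02 -1.38916562e-03  1.62054493e+01]
```

Tilt ratchets up only at the reach limit, and there is no roll or pitch input. So I'll tilt the empty tool about 20° about its jaw axis at the outer limit. I'll grasp the upright beaker with that tilted tool. Yawing about the inclined tool axis then tilts the beaker, and yawing back levels it.

```bash

python3 -m inch '[{"x":0,"y":0,"z":0,"yaw":-1,"gripper":1},{"x":0,"y":0,"z":0,"yaw":-1,"gripper":1},{"x":0,"y":0,"z":0,"yaw":-1,"gripper":1},{"x":0,"y":0,"z":0,"yaw":-1,"gripper":1},{"x":0,"y":0,"z":0,"yaw":-1,"gripper":1},{"x":0,"y":0,"z":0,"yaw":-1,"gripper":1},{"x":0,"y":0,"z":0,"yaw":-1,"gripper":1},{"x":0,"y":0,"z":0,"yaw":-1,"gripper":1},{"x":0,"y":0,"z":0,"yaw":-1,"gripper":1}]' >/dev/null
python3 -m inch '[{"x":0,"y":0,"z":0,"yaw":-1,"gripper":1},{"x":0,"y":0,"z":0,"yaw":-1,"gripper":1},{"x":0,"y":0,"z":0,"yaw":-1,"gripper":1},{"x":0,"y":0,"z":0,"yaw":-1,"gripper":1},{"x":0,"y":0,"z":0,"yaw":-1,"gripper":1},{"x":0,"y":0,"z":0,"yaw":-1,"gripper":1},{"x":0,"y":0,"z":0,"yaw":-1,"gripper":1},{"x":0,"y":0,"z":0,"yaw":-1,"gripper":1},{"x":0,"y":0,"z":0,"yaw":-1,"gripper":1}]'
python3 -m inch '[{"x":-4,"y":0,"z":-0.3,"yaw":0,"gripper":1},{"x":-4,"y":0,"z":-0.3,"yaw":0,"gripper":1},{"x":-4,"y":0,"z":-0.3,"yaw":0,"gripper":1},{"x":-4,"y":0,"z":-0.3,"yaw":0,"gripper":1},{"x":-4,"y":0,"z":-0.3,"yaw":0,"gripper":1},{"x":-4,"y":0,"z":-0.3,"yaw":0,"gripper":1},{"x":-4,"y":0,"z":-0.3,"yaw":0,"gripper":1},{"x":-4,"y":0,"z":-0.3,"yaw":0,"gripper":1},{"x":-4,"y":0,"z":-0.3,"yaw":0,"gripper":1},{"x":-4,"y":0,"z":-0.3,"yaw":0,"gripper":1},{"x":-4,"y":0,"z":-0.3,"yaw":0,"gripper":1},{"x":-4,"y":0,"z":-0.3,"yaw":0,"gripper":1}]'
python3 -m inch '[{"x":-4,"y":0,"z":0,"yaw":0,"gripper":1},{"x":-4,"y":0,"z":0,"yaw":0,"gripper":1},{"x":-4,"y":0,"z":0,"yaw":0,"gripper":1},{"x":-4,"y":0,"z":0,"yaw":0,"gripper":1},{"x":-4,"y":0,"z":0,"yaw":0,"gripper":1},{"x":-4,"y":0,"z":0,"yaw":0,"gripper":1},{"x":-4,"y":0,"z":0,"yaw":0,"gripper":1},{"x":-4,"y":0,"z":0,"yaw":0,"gripper":1}]'
python3 -c "
from h import *
s=telemetry.state();print(s['qpos'],s['ee_pos'],s['ee_rot'])"
```

```text
time_s: 4.18
ee_pos: [71.2, -245.4, 209.7]
ee_rot: [-180.0, 1.4, 106.5]
force: [-0.5, 0.3, 0.2]
gripper_width: 90.8
time_s: 5.18
ee_pos: [205.3, -707.0, 257.5]
ee_rot: [180.0, 1.4, 106.2]
force: [0.8, -0.5, 1.5]
gripper_width: 91.5
time_s: 5.85
ee_pos: [264.4, -910.6, 225.1]
ee_rot: [180.0, 5.5, 106.2]
force: [0.4, 0.2, 0.0]
gripper_width: 91.2
[-7.45284952e+01  6.00208315e+01  1.24873852e+01  7.93447481e-02
  1.01956166e+02 -9.07100460e+01] [ 264.42601768 -910.63110682  225.1172394 ] [179.99278897   5.53614405 106.20139224]
```

```bash

python3 -m inch '[{"x":-4,"y":0,"z":0,"yaw":0,"gripper":1},{"x":-4,"y":0,"z":0,"yaw":0,"gripper":1},{"x":-4,"y":0,"z":0,"yaw":0,"gripper":1},{"x":-4,"y":0,"z":0,"yaw":0,"gripper":1},{"x":-4,"y":0,"z":0,"yaw":0,"gripper":1},{"x":-4,"y":0,"z":0,"yaw":0,"gripper":1},{"x":-4,"y":0,"z":0,"yaw":0,"gripper":1},{"x":-4,"y":0,"z":0,"yaw":0,"gripper":1},{"x":-4,"y":0,"z":0,"yaw":0,"gripper":1},{"x":-4,"y":0,"z":0,"yaw":0,"gripper":1}]'
python3 -c "
from h import *
s=telemetry.state();print(s['qpos'],s['ee_pos'],s['ee_rot'])"
```

```text
time_s: 6.68
ee_pos: [292.6, -1007.2, 202.8]
ee_rot: [-180.0, 21.2, 106.2]
force: [0.7, -0.2, 0.7]
gripper_width: 91.3
[-74.50837148  62.67027119  12.39270708   0.25941111  83.70258374
 -90.69214084] [  292.56119535 -1007.20023484   202.77465377] [-179.99994668   21.23599511  106.20365945]
```

```bash
cat >> h.py <<'E'
from scipy.spatial.transform import Rotation as Ro
def shift(target):
    s=telemetry.state(); R=Ro.from_euler('xyz',s['ee_rot'],degrees=True).as_matrix()
    d=R.T@(np.array(target)-s['ee_pos'])/10
    print('t',s['time_s'],'q',s['qpos'].round(1),'rot',s['ee_rot'].round(2),'pos',s['ee_pos'].round(1),'w',s['gripper_width'].round(1)); print('tool cm',d.round(2))
def grasp(g,back):
    s=telemetry.state(); R=Ro.from_euler('xyz',s['ee_rot'],degrees=True).as_matrix()
    return np.array(g)-(3+back)*R[:,2]
E
python3 -c "
from h import *
shift(grasp([579,-110,46],170))"
```

```text
Traceback (most recent call last):
  File "h.py", line 16, in shift
    print('t',s['time_s'],'q',s['qpos'].round(1),'rot',s['ee_rot'].round(2),'pos',s['ee_pos'].round(1),'w',s['gripper_width'].round(1)); print('tool cm',d.round(2))
                                                                                                           ^^^^^^^^^^^^^^^^^^^^^^^^
AttributeError: 'float' object has no attribute 'round'
```

```bash
sed -i "s/s\['gripper_width'\].round(1)/round(s['gripper_width'],1)/" h.py
python3 -c "
from h import *
shift(grasp([579,-110,46],170))"
```

```text
t 6.6833 q [-74.5  62.7  12.4   0.3  83.7 -90.7] rot [-180.     21.24  106.2 ] pos [  292.6 -1007.2   202.8] w 91.3
tool cm [ 78.53  52.54 -31.  ]
```

```bash

python3 -m inch '[{"x":3.2,"y":2.1,"z":-1.2,"yaw":0,"gripper":1},{"x":3.2,"y":2.1,"z":-1.2,"yaw":0,"gripper":1},{"x":3.2,"y":2.1,"z":-1.2,"yaw":0,"gripper":1},{"x":3.2,"y":2.1,"z":-1.2,"yaw":0,"gripper":1},{"x":3.2,"y":2.1,"z":-1.2,"yaw":0,"gripper":1},{"x":3.2,"y":2.1,"z":-1.2,"yaw":0,"gripper":1},{"x":3.2,"y":2.1,"z":-1.2,"yaw":0,"gripper":1},{"x":3.2,"y":2.1,"z":-1.2,"yaw":0,"gripper":1},{"x":3.2,"y":2.1,"z":-1.2,"yaw":0,"gripper":1},{"x":3.2,"y":2.1,"z":-1.2,"yaw":0,"gripper":1},{"x":3.2,"y":2.1,"z":-1.2,"yaw":0,"gripper":1},{"x":3.2,"y":2.1,"z":-1.2,"yaw":0,"gripper":1}]' >/dev/null
python3 -c "
from h import *
shift(grasp([579,-110,46],170))"
```

```text
t 7.6833 q [-51.1  22.6  91.7 -11.1  46.6 -61. ] rot [-179.99   21.26  106.16] pos [ 415.1 -567.1  200.3] w 91.2
tool cm [ 42.25  28.46 -17.2 ]
```

```bash

python3 -m inch '[{"x":3.2,"y":2.1,"z":-1.3,"yaw":0,"gripper":1},{"x":3.2,"y":2.1,"z":-1.3,"yaw":0,"gripper":1},{"x":3.2,"y":2.1,"z":-1.3,"yaw":0,"gripper":1},{"x":3.2,"y":2.1,"z":-1.3,"yaw":0,"gripper":1},{"x":3.2,"y":2.1,"z":-1.3,"yaw":0,"gripper":1},{"x":3.2,"y":2.1,"z":-1.3,"yaw":0,"gripper":1},{"x":3.2,"y":2.1,"z":-1.3,"yaw":0,"gripper":1},{"x":3.2,"y":2.1,"z":-1.3,"yaw":0,"gripper":1},{"x":3.2,"y":2.1,"z":-1.3,"yaw":0,"gripper":1},{"x":3.2,"y":2.1,"z":-1.3,"yaw":0,"gripper":1},{"x":3.2,"y":2.1,"z":-1.3,"yaw":0,"gripper":1},{"x":2.5,"y":2.1,"z":-1.2,"yaw":0,"gripper":1}]' >/dev/null
python3 -m inch '[{"x":0,"y":0,"z":0,"yaw":0,"gripper":1},{"x":0,"y":0,"z":0,"yaw":0,"gripper":1}]' >/dev/null
python3 -c "
from h import *
shift(grasp([579,-110,46],170))"
```

```text
t 8.85 q [ -0.9  14.9 102.2 -24.   58.7  -5.5] rot [-179.95   21.32  106.39] pos [ 544.2 -106.1  207.8] w 91.0
tool cm [ 4.62  3.24 -1.74]
```

```bash

python3 -m inch '[{"x":1.54,"y":1.08,"z":-0.6,"yaw":0,"gripper":1},{"x":1.54,"y":1.08,"z":-0.6,"yaw":0,"gripper":1},{"x":1.54,"y":1.08,"z":-0.6,"yaw":0,"gripper":1},{"x":0,"y":0,"z":2,"yaw":0,"gripper":1},{"x":0,"y":0,"z":2,"yaw":0,"gripper":1},{"x":0,"y":0,"z":2,"yaw":0,"gripper":1},{"x":0,"y":0,"z":0,"yaw":0,"gripper":1},{"x":0,"y":0,"z":0,"yaw":0,"gripper":1}]' >/dev/null
python3 - <<'E'
from h import *
shift(grasp([579,-110,46],0))
s=grab('side','s1'); s0=dict(np.load('pics/side0.npz'))
cv2.imwrite('pics/s1c.png',cv2.resize(s['pixels'][100:420,180:500,::-1],None,fx=1.8,fy=1.8))
E
```

```text
t 9.5167 q [  2.6  20.1 103.6 -25.9  54.2   1.5] rot [-179.82   21.3   106.1 ] pos [566.  -73.5 151.4] w 91.5
tool cm [ 0.23  0.28 10.93]
```

View pics/s1c.png

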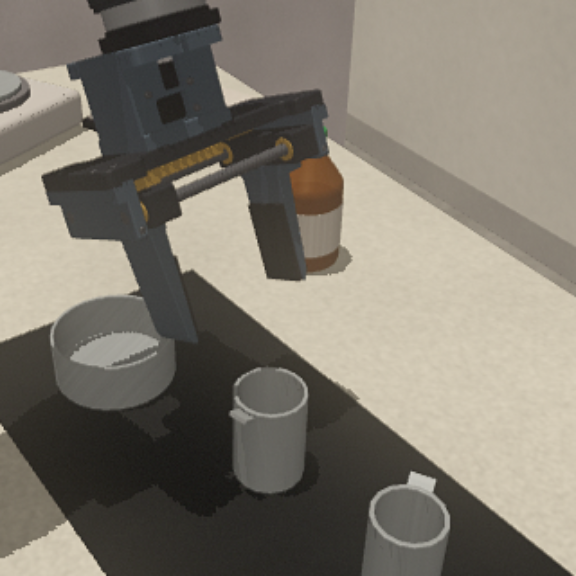

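The fingers straddle the beaker line and the beaker (crop 270, 430) is clear below, so I'm descending along the tilted axis.

```bash

python3 -m inch '[{"x":0.12,"y":0.14,"z":1.6,"yaw":0,"gripper":1},{"x":0.12,"y":0.14,"z":1.6,"yaw":0,"gripper":1},{"x":0,"y":0,"z":1.6,"yaw":0,"gripper":1},{"x":0,"y":0,"z":1.6,"yaw":0,"gripper":1},{"x":0,"y":0,"z":1.6,"yaw":0,"gripper":1},{"x":0,"y":0,"z":1.6,"yaw":0,"gripper":1},{"x":0,"y":0,"z":1.3,"yaw":0,"gripper":1},{"x":0,"y":0,"z":0,"yaw":0,"gripper":1},{"x":0,"y":0,"z":0,"yaw":0,"gripper":1}]'
python3 - <<'E'
from h import *
shift(grasp([579,-110,46],0))
E
```

```text
time_s: 10.32
ee_pos: [580.6, -107.5, 50.7]
ee_rot: [179.9, 21.4, 106.1]
force: [0.3, 0.1, 0.4]
gripper_width: 90.9
t 10.3167 q [ -1.   28.1 108.2 -31.6  41.5   6.5] rot [179.95  21.35 106.12] pos [ 580.6 -107.5   50.7] w 90.9
tool cm [-0.01 -0.23  0.21]
```

```bash

python3 -m inch '[{"x":0,"y":-0.2,"z":0.1,"yaw":0,"gripper":1},{"x":0,"y":0,"z":0,"yaw":0,"gripper":0.3},{"x":0,"y":0,"z":0,"yaw":0,"gripper":0.2},{"x":0,"y":0,"z":0,"yaw":0,"gripper":-0.3},{"x":0,"y":0,"z":0,"yaw":0,"gripper":-0.3},{"x":0,"y":0,"z":0,"yaw":0,"gripper":-0.3},{"x":0,"y":0,"z":0,"yaw":0,"gripper":-0.3},{"x":0,"y":0,"z":0,"yaw":0,"gripper":-0.3},{"x":0,"y":0,"z":0,"yaw":0,"gripper":-0.3}]' 25
python3 - <<'E'
from h import *
shift(grasp([579,-110,46],0))
E
```

```text
time_s: 11.07
ee_pos: [578.4, -108.0, 49.0]
ee_rot: [180.0, 21.3, 106.2]
force: [0.1, 0.6, 0.5]
gripper_width: 51.3
t 11.0667 q [ -1.   28.1 108.6 -31.8  41.2   6.6] rot [180.    21.33 106.17] pos [ 578.4 -108.    49. ] w 51.3
tool cm [-0.08 -0.    0.05]
```

```bash

python3 -m inch '[{"x":-0.36,"y":0,"z":-0.93,"yaw":0,"gripper":-0.3},{"x":-0.36,"y":0,"z":-0.93,"yaw":0,"gripper":-0.3},{"x":-0.36,"y":0,"z":-0.93,"yaw":0,"gripper":-0.3},{"x":-0.36,"y":0,"z":-0.93,"yaw":0,"gripper":-0.3},{"x":-0.36,"y":0,"z":-0.93,"yaw":0,"gripper":-0.3},{"x":-0.36,"y":0,"z":-0.93,"yaw":0,"gripper":-0.3},{"x":-0.36,"y":0,"z":-0.93,"yaw":0,"gripper":-0.3},{"x":-0.36,"y":0,"z":-0.93,"yaw":0,"gripper":-0.3},{"x":0,"y":0,"z":0,"yaw":0,"gripper":-0.3},{"x":0,"y":0,"z":0,"yaw":0,"gripper":-0.3}]'
python3 - <<'E'
from h import *
shift(grasp([579,-110,46],0))
s=grab('side','s2')
cv2.imwrite('pics/s2c.png',cv2.resize(s['pixels'][100:420,180:500,::-1],None,fx=1.8,fy=1.8))
E
```

```text
time_s: 11.9
ee_pos: [578.6, -107.8, 129.4]
ee_rot: [179.9, 21.3, 106.1]
force: [-0.4, 0.1, -1.9]
gripper_width: 51.0
t 11.9 q [ -1.   22.3 103.9 -26.8  50.4  -0.5] rot [179.91  21.34 106.14] pos [ 578.6 -107.8  129.4] w 51.0
tool cm [ 2.83 -0.04  7.55]
```

View pics/s2c.png

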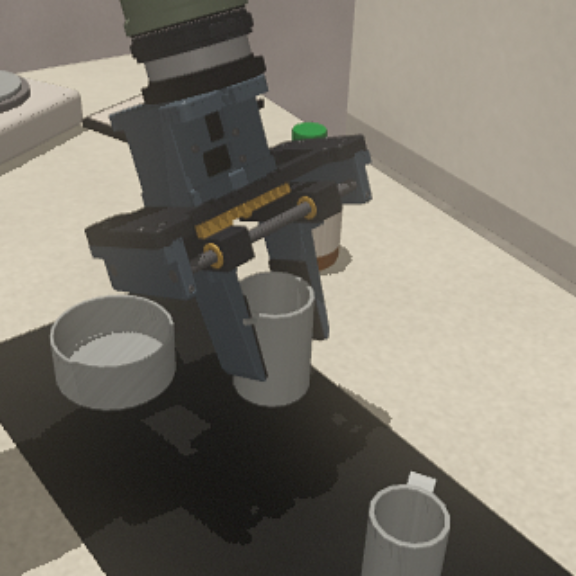

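The beaker is held upright about 80 mm up (crop 275, 340). Now the yaw about the inclined axis.

```bash

python3 -m inch '[{"x":0,"y":0,"z":0,"yaw":-0.5,"gripper":-0.3},{"x":0,"y":0,"z":0,"yaw":-0.8,"gripper":-0.3},{"x":0,"y":0,"z":0,"yaw":-0.9,"gripper":-0.3},{"x":0,"y":0,"z":0,"yaw":-0.9,"gripper":-0.3},{"x":0,"y":0,"z":0,"yaw":-0.9,"gripper":-0.3},{"x":0,"y":0,"z":0,"yaw":-0.9,"gripper":-0.3},{"x":0,"y":0,"z":0,"yaw":-0.9,"gripper":-0.3},{"x":0,"y":0,"z":0,"yaw":-0.9,"gripper":-0.3},{"x":0,"y":0,"z":0,"yaw":-0.9,"gripper":-0.3},{"x":0,"y":0,"z":0,"yaw":-0.9,"gripper":-0.3},{"x":0,"y":0,"z":0,"yaw":-0.8,"gripper":-0.3},{"x":0,"y":0,"z":0,"yaw":-0.7,"gripper":-0.3}]' 
python3 -m inch '[{"x":0,"y":0,"z":0,"yaw":-0.9,"gripper":-0.3},{"x":0,"y":0,"z":0,"yaw":-0.9,"gripper":-0.3},{"x":0,"y":0,"z":0,"yaw":-0.9,"gripper":-0.3},{"x":0,"y":0,"z":0,"yaw":-0.9,"gripper":-0.3},{"x":0,"y":0,"z":0,"yaw":-0.9,"gripper":-0.3},{"x":0,"y":0,"z":0,"yaw":-0.9,"gripper":-0.3},{"x":0,"y":0,"z":0,"yaw":-0.9,"gripper":-0.3},{"x":0,"y":0,"z":0,"yaw":-0.8,"gripper":-0.3},{"x":0,"y":0,"z":0,"yaw":-0.6,"gripper":-0.3},{"x":0,"y":0,"z":0,"yaw":-0.4,"gripper":-0.3},{"x":0,"y":0,"z":0,"yaw":0,"gripper":-0.3},{"x":0,"y":0,"z":0,"yaw":0,"gripper":-0.3}]' 
cat >> h.py <<'E'
R0=Ro.from_euler('xyz',[179.95,21.34,106.15],degrees=True)
def tilt():
    R=Ro.from_euler('xyz',telemetry.state()['ee_rot'],degrees=True)
    a=(R*R0.inv()).apply([0,0,1]); print('beaker axis',a.round(3),'tilt',np.degrees(np.arccos(a[2])).round(2),'rel yaw',(R0.inv()*R).as_rotvec(degrees=True).round(2))
E
python3 - <<'E'
from h import *
tilt(); shift(grasp([579,-110,46],0))
s=grab('side','s3')
cv2.imwrite('pics/s3c.png',cv2.resize(s['pixels'][100:420,180:500,::-1],None,fx=1.8,fy=1.8))
E
```

```text
time_s: 12.95
ee_pos: [577.7, -107.8, 127.6]
ee_rot: [-163.3, 13.3, 158.4]
force: [0.9, 0.5, -1.0]
gripper_width: 50.9
time_s: 13.95
ee_pos: [577.9, -107.8, 127.9]
ee_rot: [-158.7, -0.2, -163.4]
force: [-0.1, -0.9, -0.9]
gripper_width: 51.2
beaker axis [0.256 0.43  0.866] tilt 30.0 rel yaw [ 6.000e-02  1.300e-01 -9.049e+01]
t 13.95 q [ -1.   22.4 103.9 -26.8  50.4 -91. ] rot [-158.71   -0.24 -163.42] pos [ 577.9 -107.8  127.9] w 51.2
tool cm [-0.08  2.75  7.42]
```

View pics/s3c.png

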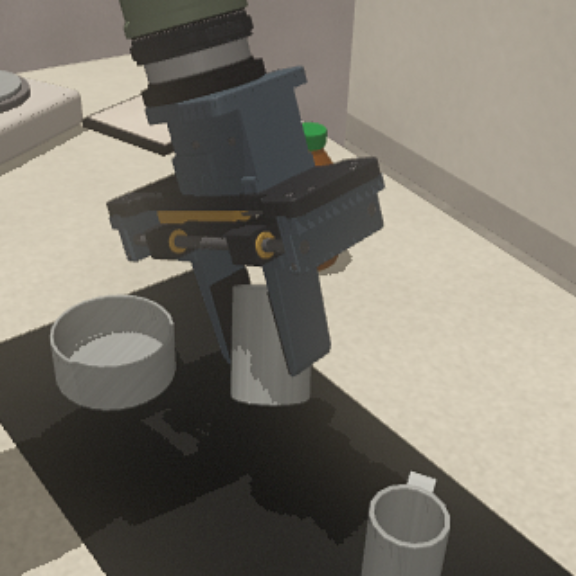

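The mouth now leans away from the camera (crop 270, 340), as the computed 30° axis predicts. I'll hold it, then yaw back by the same amounts.

```bash

python3 -m inch '[{"x":0,"y":0,"z":0,"yaw":0,"gripper":-0.3},{"x":0,"y":0,"z":0,"yaw":0,"gripper":-0.3},{"x":0,"y":0,"z":0,"yaw":0,"gripper":-0.3},{"x":0,"y":0,"z":0,"yaw":0,"gripper":-0.3},{"x":0,"y":0,"z":0,"yaw":0,"gripper":-0.3},{"x":0,"y":0,"z":0,"yaw":0,"gripper":-0.3},{"x":0,"y":0,"z":0,"yaw":0,"gripper":-0.3},{"x":0,"y":0,"z":0,"yaw":0,"gripper":-0.3},{"x":0,"y":0,"z":0,"yaw":0,"gripper":-0.3},{"x":0,"y":0,"z":0,"yaw":0,"gripper":-0.3},{"x":0,"y":0,"z":0,"yaw":0,"gripper":-0.3},{"x":0,"y":0,"z":0,"yaw":0,"gripper":-0.3}]' >/dev/null
python3 -m inch '[{"x":0,"y":0,"z":0,"yaw":0,"gripper":-0.3},{"x":0,"y":0,"z":0,"yaw":0,"gripper":-0.3},{"x":0,"y":0,"z":0,"yaw":0,"gripper":-0.3},{"x":0,"y":0,"z":0,"yaw":0,"gripper":-0.3},{"x":0,"y":0,"z":0,"yaw":0,"gripper":-0.3},{"x":0,"y":0,"z":0,"yaw":0,"gripper":-0.3},{"x":0,"y":0,"z":0,"yaw":0,"gripper":-0.3},{"x":0,"y":0,"z":0,"yaw":0,"gripper":-0.3},{"x":0,"y":0,"z":0,"yaw":0,"gripper":-0.3},{"x":0,"y":0,"z":0,"yaw":0,"gripper":-0.3},{"x":0,"y":0,"z":0,"yaw":0,"gripper":-0.3}]'
python3 -c "
from h import *
tilt()"
python3 -m inch '[{"x":0,"y":0,"z":0,"yaw":0.5,"gripper":-0.3},{"x":0,"y":0,"z":0,"yaw":0.8,"gripper":-0.3},{"x":0,"y":0,"z":0,"yaw":0.9,"gripper":-0.3},{"x":0,"y":0,"z":0,"yaw":0.9,"gripper":-0.3},{"x":0,"y":0,"z":0,"yaw":0.9,"gripper":-0.3},{"x":0,"y":0,"z":0,"yaw":0.9,"gripper":-0.3},{"x":0,"y":0,"z":0,"yaw":0.9,"gripper":-0.3},{"x":0,"y":0,"z":0,"yaw":0.9,"gripper":-0.3},{"x":0,"y":0,"z":0,"yaw":0.9,"gripper":-0.3},{"x":0,"y":0,"z":0,"yaw":0.9,"gripper":-0.3},{"x":0,"y":0,"z":0,"yaw":0.8,"gripper":-0.3},{"x":0,"y":0,"z":0,"yaw":0.7,"gripper":-0.3}]' >/dev/null
python3 -m inch '[{"x":0,"y":0,"z":0,"yaw":0.9,"gripper":-0.3},{"x":0,"y":0,"z":0,"yaw":0.9,"gripper":-0.3},{"x":0,"y":0,"z":0,"yaw":0.9,"gripper":-0.3},{"x":0,"y":0,"z":0,"yaw":0.9,"gripper":-0.3},{"x":0,"y":0,"z":0,"yaw":0.9,"gripper":-0.3},{"x":0,"y":0,"z":0,"yaw":0.9,"gripper":-0.3},{"x":0,"y":0,"z":0,"yaw":0.9,"gripper":-0.3},{"x":0,"y":0,"z":0,"yaw":0.8,"gripper":-0.3},{"x":0,"y":0,"z":0,"yaw":0.6,"gripper":-0.3},{"x":0,"y":0,"z":0,"yaw":0.4,"gripper":-0.3},{"x":0,"y":0,"z":0,"yaw":0,"gripper":-0.3},{"x":0,"y":0,"z":0,"yaw":0,"gripper":-0.3}]' 
python3 - <<'E'
from h import *
tilt(); shift([578.4,-108,49])
s=grab('side','s4'); a=cv2.imread('pics/s2.png'); b=cv2.imread('pics/s4.png')
cv2.imwrite('pics/s4c.png',np.hstack([cv2.resize(i[230:340,270:380],None,fx=3.6,fy=3.6) for i in(a,b)]))
E
```

```text
time_s: 15.92
ee_pos: [578.3, -107.9, 128.7]
ee_rot: [-158.7, -0.2, -163.4]
force: [-0.3, -0.4, -0.4]
gripper_width: 51.1
beaker axis [0.254 0.43  0.866] tilt 29.98 rel yaw [ 2.000e-02  4.000e-02 -9.052e+01]
time_s: 17.92
ee_pos: [578.3, -107.9, 128.7]
ee_rot: [-180.0, 21.3, 106.2]
force: [0.0, 0.1, -0.5]
gripper_width: 51.1
beaker axis [0.001 0.    1.   ] tilt 0.07 rel yaw [ 0.04  0.01 -0.08]
t 17.9167 q [ -1.   22.3 103.9 -26.8  50.4  -0.6] rot [-179.98   21.33  106.24] pos [ 578.3 -107.9  128.7] w 51.1
tool cm [2.88 0.01 7.43]
```

View pics/s4c.png

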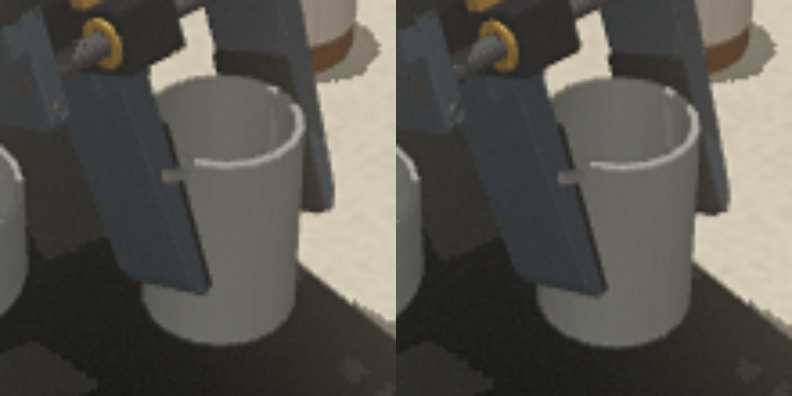

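Before (left) and after (right) look the same: the beaker is level and unslipped in the grip. Lowering now.

```bash

python3 -m inch '[{"x":0.36,"y":0,"z":0.93,"yaw":0,"gripper":-0.3},{"x":0.36,"y":0,"z":0.93,"yaw":0,"gripper":-0.3},{"x":0.36,"y":0,"z":0.93,"yaw":0,"gripper":-0.3},{"x":0.36,"y":0,"z":0.93,"yaw":0,"gripper":-0.3},{"x":0.36,"y":0,"z":0.93,"yaw":0,"gripper":-0.3},{"x":0.36,"y":0,"z":0.93,"yaw":0,"gripper":-0.3},{"x":0.36,"y":0,"z":0.93,"yaw":0,"gripper":-0.3},{"x":0.2,"y":0,"z":0.5,"yaw":0,"gripper":-0.3},{"x":0.08,"y":0,"z":0.2,"yaw":0,"gripper":-0.3},{"x":0,"y":0,"z":0,"yaw":0,"gripper":-0.3},{"x":0,"y":0,"z":0,"yaw":0,"gripper":-0.3},{"x":0,"y":0,"z":0,"yaw":0,"gripper":-0.3}]'
python3 - <<'E'
from h import *
tilt(); shift([578.4,-108,49]); print(telemetry.state()['force'])
E
```

```text
time_s: 18.97
ee_pos: [578.9, -108.0, 51.9]
ee_rot: [179.9, 21.4, 106.1]
force: [-0.1, 0.3, -1.0]
gripper_width: 51.0
beaker axis [-0.  0.  1.] tilt 0.03 rel yaw [-0.03 -0.01  0.  ]
t 18.9667 q [ -1.   27.9 108.4 -31.6  41.5   6.4] rot [179.92  21.35 106.15] pos [ 578.9 -108.    51.9] w 51.0
tool cm [ 0.12 -0.05  0.27]
[-0.05080302  0.31308316 -0.98210854]
```

```bash

python3 -m inch '[{"x":0.04,"y":0,"z":0.1,"yaw":0,"gripper":-0.3},{"x":0.04,"y":0,"z":0.09,"yaw":0,"gripper":-0.3},{"x":0,"y":0,"z":0,"yaw":0,"gripper":-0.3},{"x":0,"y":0,"z":0,"yaw":0,"gripper":-0.3},{"x":0,"y":0,"z":0,"yaw":0,"gripper":-0.3}]'
python3 -m inch '[{"x":0.02,"y":0,"z":0.05,"yaw":0,"gripper":-0.3},{"x":0,"y":0,"z":0,"yaw":0,"gripper":-0.3},{"x":0,"y":0,"z":0,"yaw":0,"gripper":-0.3},{"x":0,"y":0,"z":0,"yaw":0,"gripper":-0.3}]'
python3 - <<'E'
from h import *
tilt(); shift([578.4,-108,49])
E
```

```text
time_s: 19.38
ee_pos: [578.4, -107.9, 49.4]
ee_rot: [180.0, 21.3, 106.2]
force: [-0.0, 0.0, -1.3]
gripper_width: 51.1
time_s: 19.72
ee_pos: [578.5, -108.0, 49.0]
ee_rot: [180.0, 21.3, 106.2]
force: [-1.5, 1.7, 1.3]
gripper_width: 51.2
beaker axis [0. 0. 1.] tilt 0.03 rel yaw [ 0.02 -0.   -0.02]
t 19.7167 q [ -1.   28.1 108.6 -31.8  41.2   6.7] rot [179.98  21.34 106.17] pos [ 578.5 -108.    49. ] w 51.2
tool cm [-0.   -0.01 -0.  ]
```

Force rose from about -1 N to +1.3 N at the original height, so it is on the mat. I'll open and back off along the tool axis.

```bash

python3 -m inch '[{"x":0,"y":0,"z":0,"yaw":0,"gripper":0.2},{"x":0,"y":0,"z":0,"yaw":0,"gripper":0.3},{"x":0,"y":0,"z":0,"yaw":0,"gripper":0.6},{"x":0,"y":0,"z":0,"yaw":0,"gripper":1},{"x":0,"y":0,"z":0,"yaw":0,"gripper":1},{"x":0,"y":0,"z":0,"yaw":0,"gripper":1},{"x":0,"y":0,"z":0,"yaw":0,"gripper":1},{"x":0,"y":0,"z":0,"yaw":0,"gripper":1}]'
python3 -m inch '[{"x":0,"y":0,"z":-1,"yaw":0,"gripper":1},{"x":0,"y":0,"z":-1.5,"yaw":0,"gripper":1},{"x":0,"y":0,"z":-2,"yaw":0,"gripper":1},{"x":0,"y":0,"z":-2,"yaw":0,"gripper":1},{"x":0,"y":0,"z":-2,"yaw":0,"gripper":1},{"x":0,"y":0,"z":-2,"yaw":0,"gripper":1},{"x":0,"y":0,"z":-3,"yaw":0,"gripper":1},{"x":0,"y":0,"z":-3,"yaw":0,"gripper":1},{"x":0,"y":0,"z":-1,"yaw":0,"gripper":1},{"x":0,"y":0,"z":0,"yaw":0,"gripper":1},{"x":0,"y":0,"z":0,"yaw":0,"gripper":1}]'
python3 - <<'E'
from h import *
s=grab('side','s5'); s0=cv2.imread('pics/side0.png'); b=cv2.imread('pics/s5.png')
cv2.imwrite('pics/s5c.png',np.hstack([cv2.resize(i[240:480,190:450],None,fx=1.5,fy=1.5) for i in(s0,b)]))
E
```

```text
time_s: 20.38
ee_pos: [578.4, -107.9, 48.7]
ee_rot: [-180.0, 21.3, 106.2]
force: [0.3, -0.8, 0.8]
gripper_width: 90.8
time_s: 21.3
ee_pos: [560.3, -46.7, 211.7]
ee_rot: [180.0, 21.3, 106.2]
force: [0.2, 0.4, -0.3]
gripper_width: 91.3
```

View pics/s5c.png

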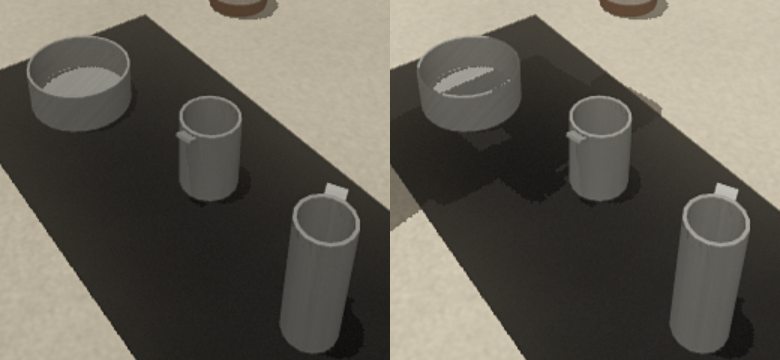

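Start (left) and now (right) match: the beaker (crop 209, 147 against 599-390, 147) is upright in its place and the others are unmoved. I'm handing it in.

```bash
python3 -c "
from h import *
print(env.job_done(), telemetry.state()['time_s'])"
```

```text
the job is handed in; nothing more can be done
the job is handed in; nothing more can be done
```

The short beaker was lifted 80 mm, tilted to 30° and held there for about 2 s. It was then levelled, lowered to the spot where it stood and released upright. I handed the job in at about 21.4 s.

**Method:** the moves allow no roll or pitch. I first tilted the empty tool 21° by pushing outward at the arm's reach limit. I then gripped the upright beaker with the tilted tool and turned 90.5° about the tool axis to tilt the beaker, and turned back to level it.

**Last checks:**
- **Tilt:** the tool pose gave 30.0° at the start and end of the hold, and 0.03° off level before release. This assumes no slip in the grip, and a picture after levelling matched the one before tilting.
- **Placing:** the tool came back to within about 0.1 mm of where it gripped, and the force change showed contact with the mat. The last side picture showed the beaker upright in its place.
- **Bystanders:** the tall beaker and dish looked unmoved in that picture. Only the bottle's foot was in the compared crop, and it had not moved.
- **Forces:** the largest wrist force printed was about 20 N, during fast empty motion.

**Disagreements:**
- **Refused call:** my first move was refused for missing keys, with no effect.
- **Elbow joint:** during the first reach test it read 12.24° against its 12.27° limit. Readings at the start differed from the given joint angles by up to 0.07°, so I took this as noise and could not confirm it.

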